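# Tuck the flashing under the lapped shingle of the sample roof

### The arm

A 6-joint arm with a two-finger parallel gripper is mounted at the origin on the work surface. World frame = base frame: x ahead of the robot, y to its left, z up, the work surface at z = 0. Lengths are in m, angles in rad, forces in N, time in s.
With the tool pointing down it reaches from about 0.325 to 0.75 m from the base axis. Payload 7.6 kg.
Tool frame: the origin (TCP) lies where the fingers leave the gripper's body, on its centre line; the fingertips stand 73 mm ahead of it and the grasp point (between the pads) lies 54 mm ahead of it; z points along the fingers, y is the line along which they close (so a half turn about z gives the same grasp; the last joint's range is limited). The gripper opens to 85 mm and grips with 20 to 120 N. Pads are 22 mm wide; open, the fingers measure 114 mm over their backs; the gripper's body (76 mm by 85 mm) begins 54 mm behind the grasp point. The pads swing forward as they close: fully open they stand 13 mm farther back than shut.
Start: joints at [1.242, 0.052, 1.401, -0, 1.689, -0.07], TCP at [0.134, 0.508, 0.304] pointing down, gripper open.
Joint ranges: [-2.9, 2.9], [-0.91, 2.17], [0.12, 2.37], [-1.06, 4.2], [0.26, 2.73], [-2.93, 2.93]. Speed limits (rad/s): [2.57, 2.57, 3.01, 3.14, 3.14, 3.14].

### API

Orientations are given as a 3x3 rotation matrix whose columns are the frame's x, y, z axes.
In Python, from bench import readout, cams, arm gives the robot as it stands. The module is installed in compiled form; this text tells all that it offers.
- The arm moves only by the tool play_rows, never from a script. Its argument "rows" is a list of rows, each an object with "claw": the closure, from -1 (fully open) to 1 (shut), so that 0 is half open; "dp": the shift along the world's x, y, z in m, a list of three; "turn": the turn about the world's z in rad. A call has 1 to 20 rows; each row is the pose to reach, as a shift and turn from the pose commanded when the call began; what a row does not reach only later rows make up. A row lasts 1/10 s, in which the tool goes at most 50 mm and 8.59 degrees, less where a joint would pass 70% of its speed; a pose out of reach is approached as far as the arm can. A call with a gripper value outside its range is refused whole. The fingers move at their own pace and stop on an object; "newtons" is the grip in N (left out, the last holds). Time passes only in rows, so rows that repeat a pose let the fingers close. It gives the time, the measured TCP pose, the force, the opening and the grip force at its end, in the units of the state.
- readout.get_state(): the state, without advancing time (a new reading comes with each control period).
- cams.camera(name): name is "scene" or "top"; returns (picture, depth): 384x512x3 uint8, blue, green, red; 384x512 float32, m along the optical axis (not along the pixel's ray), 0 where there is no reading.
- cams.get_calibration(name): a dict with "fx", "fy", "cx", "cy" (pixels), "R" (3x3) and "t" (3): a world point X has camera coordinates R X + t. Camera axes: x right, y down, z forward; pixel columns grow to the right and rows downward; lengths in m; the calibration is good to about 2 mm. A picture is of the moment at which its call begins. get_calibration takes no time and is no camera call.
- arm.job_done(): hands the job in; it is judged then, once.
The state is a dict: "t": time; "q": joint angles; "qvel": joint speeds; "joint_efforts": joint torques, N m; "ee_pos": TCP position; "ee_rot": TCP orientation; "ft_force": force on the tool from outside, world axes, zero at the start; "moment": the same for the moment, N m; "finger_gap": opening from 0.0 (shut) to 1.0 (fully open); "grasp_force": force on a finger pad.
Only numpy, scipy, OpenCV 4.12 (cv2) and the standard library are available. Lean on these libraries where they do the work, as an engineer would, in place of code of your own. Each camera call takes 0.05 s, during which the arm holds its last target. There are 200 camera calls.

### The job

On the sloped sample roof panel, first lay the large aluminium flashing strip (not the short offcut) flat on the bare board below the middle shingle, then slide it up the slope so that its upper edge sits about 30 mm under that loose shingle, centred and square, without lifting the shingle. Finish while still holding the strip in the gripper and pressing it flat on the board with a firm but moderate push of about 10 N: do not let go. Leave everything else on the table where it is.

Things in the scene. Friction and masses are not known exactly. Their poses are not given: they have to be found in the camera images.
- strip_seam (a point): Grip point of the loose aluminium flashing strip (plate 100 mm along x, 150 mm along y, 4 mm thick; 0.14 to 0.28 kg): the middle of its upright seam, a rib 45 mm long along x, 10 mm thick, top 40 mm above the plate's underside. The point is 28 mm above the underside, 17.5 mm behind (-x) the plate's centre. x points to the edge to tuck, z up. Starts flat on the table, seam up, at the right.
- strip_edge (a point): Middle of the strip's leading edge, the long edge farther from the seam, which is to be tucked; half-way through the 4 mm plate. Axes as for strip_seam; it lies 67.5 mm ahead (+x) of strip_seam and 26 mm lower.
- roof: Rigid fixed sloped plywood board, 320 mm wide, left of the strip. Origin: on its top surface, mid-width, below the lower edge of the middle shingle, 62 mm above the table. x points up the slope (0.26 rad, away from the robot), y left along the shingle's edge, z out of the board. Bare from x = -140 mm to 0; beyond, shingles lie 10 mm above it; a batten ends the gap at x = 70 mm.
- shingle_lip (a point): Middle of the lower edge, underside, of the loose middle terracotta shingle: 180 mm wide, 110 mm up the slope, 12 mm thick, 0.5 kg, 10 mm above the board. A fixed shingle 63 mm wide lies at either side, same gap below. A second fixed course laps over its upper end from x = 82 mm of the board, its top 36 mm above the board.
- shingle (a joint): Lift of the loose middle shingle about its upper edge (110 mm from the lip), rad: 0 lying in place, larger when lifted; it falls back by its own weight.
- offcut: Short offcut of flashing, 60 by 80 by 4 mm with a low seam 28 mm high; origin under its centre; not to be used or moved. It lies to the robot's right, about 0.2 m nearer or farther than the strip.
- glaze_jar: Plastic jar, 64 mm across, 85 mm tall, between the robot and the panel; origin under its centre; leave alone.
- cup: Small ceramic cup, 72 mm across, 70 mm tall, far right; origin under its centre; leave alone.
- bowl: White ceramic bowl, 130 mm across, 60 mm tall, left of the panel; origin under its centre; leave alone.
- brush: Brush lying on the table at the left near the robot; leave alone.
There are look-alikes about, which are no part of the job. Leave any blue look-alike of the part that bears strip_seam alone.

How it is judged:
By the outcome, as a careful person would: the job done as asked, in the order asked, and still so for the second after the job is handed in, while the arm keeps its last pose, push and grip.
It also fails if it takes over 42 s, if anything falls off the work surface, if the arm or the gripper's body presses on something with over 40 N, if the wrist force passes 120 N, or if a joint passes its speed limit or range.

## Working session

There is one attempt and no reset: what is moved stays moved. The work goes in short steps, Python scripts to look and compute and a tool call to move; the robot and the scene stay as the last step left them, time stands still between calls to the robot, and variables do not carry over. Pictures are saved under pics/ and viewed, at most 10 in all, crops included, and the job is handed in when it is done.

Besides the shell and the picture viewer there is one more tool, called after "Call:" by a JSON object that holds its "op" and its "data", one argument or row to a line. play_rows: Moves the arm, as the interface text tells. Its arguments: {"type":"object","properties":{"rows":{"type":"array","items":{"type":"object","properties":{"claw":{"type":"number"},"dp":{"type":"array","items":{"type":"number"}},"turn":{"type":"number"}}}},"newtons":{"type":"number"}},"required":["rows"]}

```bash
mkdir -p pics; cat > h.py <<'E'
import numpy as np, cv2
from bench import readout, cams, arm
def grab(n):
    im,d=cams.camera(n); c=cams.get_calibration(n); return im,d,c
def cloud(d,c):
    v,u=np.indices(d.shape); P=np.stack([(u-c['cx'])/c['fx']*d,(v-c['cy'])/c['fy']*d,d],-1)
    return (P-np.array(c['t']))@np.array(c['R'])
def ray(c,u,v,z):
    R=np.array(c['R']);o=-R.T@np.array(c['t']);w=R.T@np.array([(u-c['cx'])/c['fx'],(v-c['cy'])/c['fy'],1]);return o+w*(z-o[2])/w[2]
def pix(c,X):
    p=np.array(c['R'])@X+np.array(c['t']);return c['fx']*p[0]/p[2]+c['cx'],c['fy']*p[1]/p[2]+c['cy']
E
python3 - <<'E'
from h import *
s=readout.get_state();print({k:np.round(v,3).tolist() for k,v in s.items()})
for n in("scene","top"):
    im,d,c=grab(n);cv2.imwrite(f'pics/{n}0.png',im);np.savez(f'{n}0.npz',im=im,d=d)
    R=np.array(c['R']);print(n,c['fx'],-R.T@np.array(c['t']),np.round(R,2).tolist(),(d==0).mean())
E
```

```text
{'t': 0.0, 'q': [1.242, 0.053, 1.402, 0.0, 1.689, -0.07], 'qvel': [-0.002, -0.001, 0.0, -0.0, 0.0, -0.001], 'joint_efforts': [-0.001, -38.166, -36.019, -0.0, 0.006, 0.0], 'ee_pos': [0.134, 0.507, 0.303], 'ee_rot': [[-0.967, 0.256, -0.001], [0.256, 0.967, -0.001], [0.0, -0.002, -1.0]], 'ft_force': [0.3, 0.032, 0.3], 'moment': [0.018, -0.013, -0.017], 'grasp_force': 0.0, 'finger_gap': 1.001}
scene 374.01751593734156 [0.80276039 0.6148503  1.20097438] [[-0.89, 0.46, 0.01], [0.38, 0.75, -0.54], [-0.26, -0.47, -0.84]] 0.00396728515625
top 421.8489217852496 [ 0.21681941 -0.04205999  1.72623206] [[-0.02, -1.0, -0.03], [-0.99, 0.02, -0.16], [0.16, 0.02, -0.99]] 0.00408935546875
```

View pics/scene0.png

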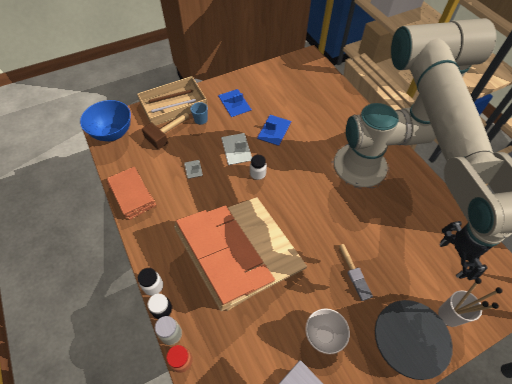

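View pics/top0.png

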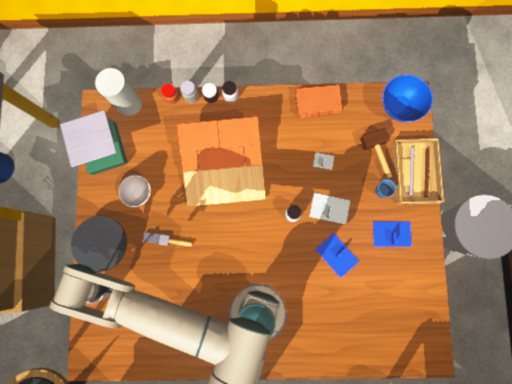

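The scene view shows the strip at about (237,149), the offcut at (193,169), the jar at (258,167), and the panel at about (240,250). In the top view the strip is at (330,208), the offcut at (323,160), the jar at (293,213), and the panel at (222,162). Next I'll enlarge these and measure.

```bash
python3 - <<'E'
from h import *
T=np.load('top0.npz');S=np.load('scene0.npz')
a=cv2.resize(T['im'][105:235,170:360],None,fx=4,fy=4,interpolation=cv2.INTER_CUBIC)[:, :760]
cv2.imwrite('pics/topc.png',a)
b=cv2.resize(S['im'][125:315,110:310],None,fx=3,fy=3,interpolation=cv2.INTER_CUBIC);cv2.imwrite('pics/scc.png',b)
for n,D in(('top',T),('scene',S)):
    c=cams.get_calibration(n);P=cloud(D['d'],c);im=D['im'].astype(int)
    hsv=cv2.cvtColor(D['im'],cv2.COLOR_BGR2HSV)
    tab=P[(np.abs(P[...,2])<.02)];print(n,'table z',np.median(tab[:,2]))
    # strip: low saturation
    m=((hsv[...,1]<60)&(hsv[...,2]>90)&(P[...,2]<.06)&(P[...,0]>.3)&(P[...,0]<.75)&(P[...,1]<-.1)&(P[...,1]>-.5)).astype(np.uint8)
    k,l,st,ce=cv2.connectedComponentsWithStats(m)
    for i in range(1,k):
        if st[i,4]<60:continue
        cn=cv2.findContours((l==i).astype(np.uint8),0,1)[0][0]
        box=cv2.boxPoints(cv2.minAreaRect(cn));w=[ray(c,*p,.004)[:2] for p in box]
        print(st[i],'box',np.round(w,3).tolist(),'sides',np.linalg.norm(w[0]-w[1]),np.linalg.norm(w[1]-w[2]))
        Q=P[l==i];t=Q[(Q[:,2]>.03)];print(' n',len(Q),'med z',np.median(Q[:,2]),'high',len(t),t.mean(0) if len(t) else 0)
    # board/wood plane
    m=(P[...,2]>.02)&(P[...,2]<.2)&(P[...,0]>.4)&(P[...,0]<.95)&(P[...,1]>-.2)&(P[...,1]<.3)
    red=m&(hsv[...,0]<12)&(hsv[...,1]>140)
    wood=m&(hsv[...,0]>=12)&(hsv[...,0]<30)&(hsv[...,1]<160)
    for nm,mm in(('red',red),('wood',wood)):
        Q=P[mm];
        for _ in range(4):
            C=np.c_[Q[:,:2],np.ones(len(Q))];k=np.linalg.lstsq(C,Q[:,2],rcond=None)[0];r=np.abs(C@k-Q[:,2]);Q=Q[r<max(.004,1.5*np.median(r))]
        print(nm,len(Q),'plane',k,'slope',np.arctan(np.hypot(k[0],k[1])),'az',np.arctan2(k[1],k[0]),'mean',Q.mean(0),Q.min(0),Q.max(0))
E
```

```text
top table z 0.0016550412786430016
[313 153  21  17 263] box [[0.588, -0.238], [0.646, -0.251], [0.629, -0.328], [0.572, -0.315]] sides 0.05897172174906473 0.07866592334993928
 n 263 med z 0.005648227549927927 high 8 [ 0.59553998 -0.28027821  0.03164732]
[310 193  40  31 895] box [[0.379, -0.213], [0.478, -0.238], [0.442, -0.386], [0.344, -0.361]] sides 0.10152815704911161 0.15265634622117244
 n 895 med z 0.005305820159947994 high 30 [ 0.39266107 -0.29624156  0.04032029]
red 368 plane [-0.03732973  0.09838675  0.10378913] slope 0.10484465806580352 az 1.9334349046091912 mean [0.65037345 0.07701751 0.08698282] [ 0.57146058 -0.19999547  0.04803219] [0.91214533 0.23242424 0.10517824]
wood 942 plane [ 0.07547657 -0.00138295  0.00645062] slope 0.07534633011389916 az -0.018320864182427853 mean [0.54707624 0.13515753 0.04747495] [ 0.43281109 -0.03429124  0.03534333] [0.93212046 0.29702279 0.07790208]
scene table z -0.0010187453107968667
[221 133  31  32 694] box [[0.44, -0.382], [0.335, -0.366], [0.377, -0.216], [0.477, -0.232]] sides 0.10623396570518194 0.15612561361269212
 n 694 med z 0.002
[... 232 characters left out ...]
933703 high 2 [ 0.60239576 -0.27655882  0.03043382]
[250 165  17  15 157] box [[0.397, -0.195], [0.34, -0.166], [0.372, -0.106], [0.427, -0.134]] sides 0.06405454379485535 0.0683853467679255
 n 157 med z 0.036323340767053326 high 92 [ 0.39752338 -0.1294052   0.04780245]
red 2239 plane [ 0.35335026  0.04931716 -0.12439307] slope 0.3426978888629716 az 0.1386743747570269 mean [0.66112374 0.16382457 0.11726915] [ 0.56557982 -0.02833413  0.07784833] [0.74537354 0.29948984 0.14863181]
wood 1549 plane [ 0.20623503  0.01159185 -0.06222875] slope 0.20369574517283193 az 0.056147889200149896 mean [0.50197278 0.13574145 0.04287963] [ 0.41485829 -0.15888975  0.0252238 ] [0.57593415 0.29204539 0.0579903 ]
```

View pics/topc.png

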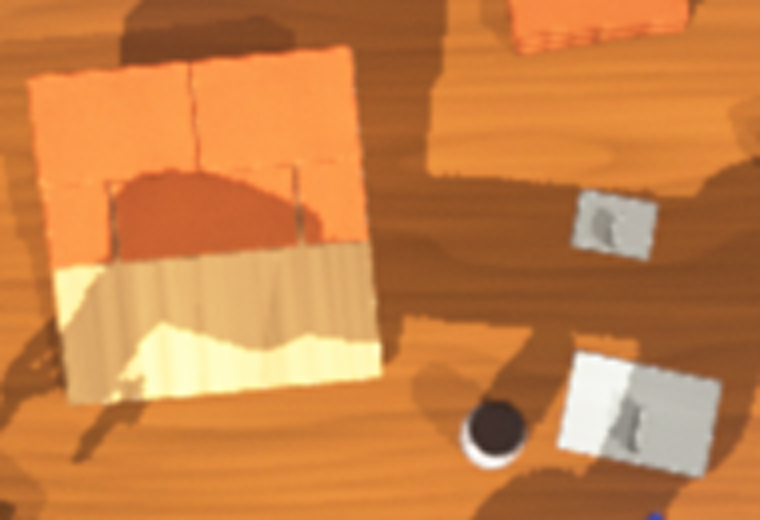

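View pics/scc.png

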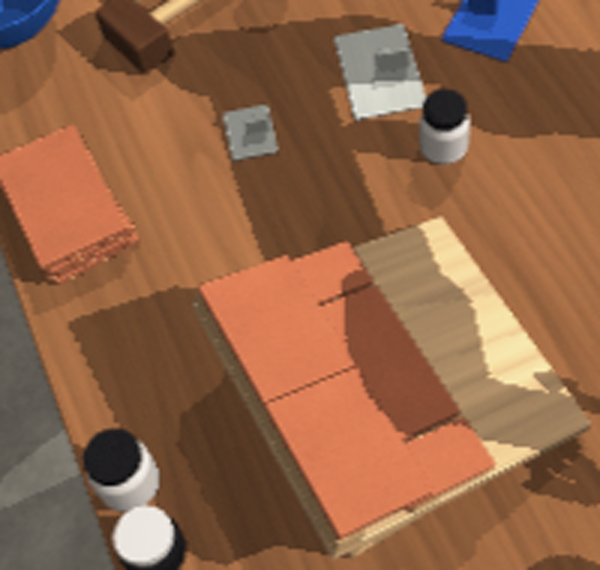

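The crops show the panel's bare board, with its lower edge from (68,403) to (382,376) and the lip boundary from (55,268) to (370,243) in the top crop. The middle shingle's gaps are at x≈113 and 300. The strip's seam is at (628,425), nearer the robot than the plate's centre, and the jar is close to the strip's left edge. Next I'll fit the board's edge lines in both views.

```bash
cat > roof.py <<'E'
from h import *
def fitl(p):
    p=np.array(p)
    for _ in range(5):
        vx,vy,x,y=cv2.fitLine(p.astype(np.float32),cv2.DIST_HUBER,0,.01,.01).ravel()
        r=np.abs((p[:,0]-x)*vy-(p[:,1]-y)*vx);p=p[r<=max(.003,2*np.median(r))]
    return np.array([x,y]),np.array([vx,vy]),len(p)
def run(n,D):
    c=cams.get_calibration(n);hsv=cv2.cvtColor(D['im'],cv2.COLOR_BGR2HSV);H,S,V=[hsv[...,i].astype(int) for i in range(3)]
    P=cloud(D['d'],c);reg=(P[...,0]>.4)&(P[...,0]<.85)&(P[...,1]>-.08)&(P[...,1]<.36)
    wood=reg&(H>11)&(S<150)&(V>80);wood=cv2.morphologyEx(wood.astype(np.uint8),cv2.MORPH_OPEN,np.ones((3,3)))
    k,l,st,ce=cv2.connectedComponentsWithStats(wood);i=1+st[1:,4].argmax();w=(l==i);print(n,st[i])
    cn=cv2.findContours(w.astype(np.uint8),0,1)[0];cn=max(cn,key=len)[:,0]
    return c,w,cn
if __name__=='__main__':
    for n in('top','scene'):
        D=np.load(f'{n}0.npz');c,w,cn=run(n,D)
        q=cv2.approxPolyDP(cn.reshape(-1,1,2),5,True)[:,0];print('poly',q.tolist())
        hsv=cv2.cvtColor(D['im'],cv2.COLOR_BGR2HSV)
        for p in [(222,165),(222,180),(222,195),(180,195),(222,210)] if n=='top' else [(240,250),(245,215),(270,245),(270,230),(310,260)]: print(p,hsv[p[1],p[0]])
        W=np.array([ray(c,*p,.045)[:2] for p in cn.astype(float)])
        print('ext',W.min(0),W.max(0))
        P=cloud(D['d'],c)[w];P=P[P[:,2]>.015];C=np.c_[P[:,:2],np.ones(len(P))]
        k=np.linalg.lstsq(C,P[:,2],rcond=None)[0];print('plane',k,np.arctan(np.hypot(*k[:2])),np.arctan2(k[1],k[0]),'res',np.std(C@k-P[:,2]))
E
python3 roof.py
```

```text
top [ 183  166   83   40 2719]
poly [[262, 168], [184, 172], [187, 204], [263, 199]]
(222, 165) [ 10 191 200]
(222, 180) [ 18 128 234]
(222, 195) [ 28  62 254]
(180, 195) [ 13 187 165]
(222, 210) [ 14 186 227]
ext [ 0.427895   -0.03803044] [0.584053   0.29510564]
plane [ 0.26695575  0.02066787 -0.09206364] 0.2616178333300358 0.07726643629899083 res 0.004375881319000524
scene [ 160  190  151  162 6878]
poly [[264, 191], [229, 210], [275, 279], [223, 305], [177, 225], [171, 233], [161, 231], [160, 246], [172, 246], [172, 232], [179, 237], [177, 249], [191, 260], [182, 262], [195, 268], [202, 293], [210, 294], [206, 302], [195, 302], [195, 312], [202, 306], [207, 311], [211, 297], [220, 312], [209, 313], [213, 327], [198, 334], [207, 313], [200, 324], [185, 298], [178, 300], [181, 309], [187, 307], [184, 317], [198, 351], [217, 343], [216, 337], [222, 340], [218, 327], [225, 335], [230, 328], [243, 329], [239, 317], [226, 327], [226, 314], [249, 315], [251, 324], [267, 316], [267, 308], [250, 301], [253, 296], [263, 305], [291, 304], [283, 287], [271, 297], [262, 292], [310, 266], [296, 240], [289, 243], [289, 230], [275, 218]]
(240, 250) [  9 155 138]
(245, 215) [ 16 104 169]
(270, 245) [ 16 104 176]
(270, 230) [ 21  85 246]
(310, 260) [ 12 148 102]
ext [ 0.41488801 -0.05367886] [0.84834804 0.36974753]
plane [ 0.27995438  0.01763555 -0.099873  ] 0.2734809155697417 0.06291124483495711 res 0.0067573890669222906
```

```bash
python3 - <<'E'
from h import *
from roof import run,fitl
E={'top':dict(lip=((262,167.5),(184,171.5)),low=((187,204),(263,199)),left=((184,172),(187,204)),right=((262,168),(263,199))),
'scene':dict(lip=((229,210),(273,277)),right=((264,191),(229,210)))}
for n in E:
    c,w,cn=run(n,np.load(f'{n}0.npz'))
    cn=cn.astype(float)
    for e,(a,b) in E[n].items():
        a,b=np.array(a,float),np.array(b,float);u=(b-a)/np.linalg.norm(b-a);L=np.linalg.norm(b-a)
        s=(cn-a)@u;r=np.abs((cn-a)@np.array([-u[1],u[0]]));q=cn[(s>3)&(s<L-3)&(r<3)]
        # contour pixels lie half a pixel inside the wood
        mid=np.array(np.nonzero(w))[::-1].mean(1);nn=np.array([-u[1],u[0]]);nn*=-np.sign((mid-a)@nn);q=q+.5*nn
        R=np.array(c['R']);o=-R.T@np.array(c['t'])
        if e in('left','right'):
            # intersect rays with board plane approx z=.062+.2660*(x'-..) -> iterate using given plane
            k=np.array([.2660*np.cos(.07),.2660*np.sin(.07),0]);k[2]=.045-k[0]*.505-k[1]*.13
            W=[]
            for p in q:
                d=ray(c,*p,0)-o;t=(k[0]*o[0]+k[1]*o[1]+k[2]-o[2])/(d[2]-k[0]*d[0]-k[1]*d[1]);W.append((o+t*d)[:2])
        else: W=[ray(c,*p,.0717 if e=='lip' else .026)[:2] for p in q]
        x,v,m=fitl(W);ang=np.arctan2(*( (v[1],v[0]) if e in('left','right') else (-v[0],v[1])))
        ang=(ang+np.pi/2)%np.pi-np.pi/2
        print(e,m,'pt',np.round(x,4),'yaw',round(ang,4),'ends',np.round(np.array(W)[[0,-1]],3).tolist())
# shingle gaps, top view dark columns along the lip row
D=np.load('top0.npz');im=D['im'];c=cams.get_calibration('top')
g=im.sum(2).astype(int)
for v in(154,158,162): print(v,g[v,190:260].tolist())
S=np.load('scene0.npz')['im']
c2=cams.get_calibration('scene')
for p in [(110+320/3,125+303/3),(110+372/3,125+283/3),(110+403/3,125+440/3),(110+460/3,125+415/3)]: print(np.round(ray(c2,*p,.085),3))
for p in [(170+113/4,105+263/4),(170+302/4,105+247/4)]: print('gap top',np.round(ray(c,*p,.083),3))
E
```

```text
top [ 183  166   83   40 2719]
lip 68 pt [0.5712 0.1228] yaw 0.0684 ends [[0.58, 0.024], [0.58, 0.02]]
low 66 pt [0.4374 0.1245] yaw 0.0726 ends [[0.429, 0.264], [0.448, -0.013]]
left 25 pt [0.491  0.2867] yaw 0.1073 ends [[0.545, 0.294], [0.451, 0.282]]
right 22 pt [ 0.504 -0.034] yaw 0.1083 ends [[0.465, -0.036], [0.556, -0.029]]
scene [ 160  190  151  162 6878]
lip 62 pt [0.5601 0.1403] yaw 0.0737 ends [[0.571, 0.007], [0.55, 0.266]]
right 16 pt [ 0.5028 -0.0413] yaw 0.2142 ends [[0.431, -0.062], [0.421, -0.064]]
154 [483, 484, 484, 485, 482, 485, 467, 388, 375, 351, 339, 341, 339, 337, 343, 344, 344, 346, 344, 349, 351, 350, 354, 353, 354, 351, 350, 347, 352, 352, 349, 349, 343, 350, 350, 350, 350, 352, 352, 351, 348, 352, 350, 349, 346, 344, 345, 348, 354, 385, 416, 454, 456, 437, 450, 490, 486, 482, 482, 480, 480, 485, 488, 487, 484, 482, 481, 479, 481, 486]
158 [486, 485, 481, 480, 483, 484, 459, 357, 328, 352, 347, 344, 345, 345, 349, 346, 348, 348, 350, 352, 352, 352, 353, 355, 355, 358, 358, 355, 350, 350, 352, 352, 353, 354, 350, 353, 353, 349, 353, 353, 349, 348, 344, 347, 343, 343, 348, 344, 341, 342, 346, 346, 344, 334, 309, 316, 338, 357, 386, 426, 478, 487, 485, 485, 484, 485, 480, 484, 482, 487]
162 [483, 485, 486, 481, 484, 483, 464, 391, 346, 354, 347, 346, 345, 346, 347, 350, 349, 352, 356, 350, 353, 351, 352, 353, 352, 353, 349, 351, 353, 352, 348, 350, 349, 354, 349, 347, 347, 348, 345, 348, 348, 350, 351, 353, 349, 346, 349, 348, 344, 343, 342, 341, 340, 340, 336, 341, 351, 351, 351, 350, 408, 474, 484, 483, 480, 479, 477, 477, 481, 483]
[0.639 0.038 0.085]
[0.577 0.041 0.085]
[0.628 0.224 0.085]
[0.562 0.227 0.085]
gap top [0.561 0.226 0.083]
gap top [0.573 0.038 0.083]
```

The strip's yaw is about −0.243 with the seam at (0.392, −0.2955). The roof's origin is about (0.5715, 0.132, 0.062) with yaw 0.071. Board width, gap width and heights all agree with the given sizes. Moving now.

Call:
{"op": "play_rows", "data": {
  "rows": [
    {"claw": -1,"dp": [0.266,-0.108,0],"turn": 0.016},
    {"claw": -1,"dp": [0.266,-0.108,0],"turn": 0.016},
    {"claw": -1,"dp": [0.266,-0.108,0],"turn": 0.016},
    {"claw": -1,"dp": [0.266,-0.108,0],"turn": 0.016},
    {"claw": -1,"dp": [0.266,-0.108,0],"turn": 0.016},
    {"claw": -1,"dp": [0.266,-0.108,0],"turn": 0.016},
    {"claw": -1,"dp": [0.366,-0.458,0],"turn": 0.016},
    {"claw": -1,"dp": [0.366,-0.458,0],"turn": 0.016},
    {"claw": -1,"dp": [0.366,-0.458,0],"turn": 0.016},
    {"claw": -1,"dp": [0.366,-0.458,0],"turn": 0.016},
    {"claw": -1,"dp": [0.366,-0.458,0],"turn": 0.016},
    {"claw": -1,"dp": [0.366,-0.458,0],"turn": 0.016},
    {"claw": -1,"dp": [0.366,-0.458,0],"turn": 0.016},
    {"claw": -1,"dp": [0.366,-0.458,0],"turn": 0.016},
    {"claw": -1,"dp": [0.366,-0.458,0],"turn": 0.016}
  ]
}}

```text
t: 1.6
ee_pos: [0.5006, 0.0478, 0.3034]
ee_rot: [[-0.97, 0.244, -0.001], [0.244, 0.97, 0.0], [0.001, -0.0, -1.0]]
ft_force: [1.0, 0.3, -0.8]
finger_gap: 1.001
grasp_force: 0.0
```

Call:
{"op": "play_rows", "data": {
  "rows": [
    {"claw": -1,"dp": [-0.108,-0.3455,-0.1],"turn": 0},
    {"claw": -1,"dp": [-0.108,-0.3455,-0.1],"turn": 0},
    {"claw": -1,"dp": [-0.108,-0.3455,-0.1],"turn": 0},
    {"claw": -1,"dp": [-0.108,-0.3455,-0.1],"turn": 0},
    {"claw": -1,"dp": [-0.108,-0.3455,-0.1],"turn": 0},
    {"claw": -1,"dp": [-0.108,-0.3455,-0.1],"turn": 0},
    {"claw": -1,"dp": [-0.108,-0.3455,-0.1],"turn": 0},
    {"claw": -1,"dp": [-0.108,-0.3455,-0.1],"turn": 0},
    {"claw": -1,"dp": [-0.108,-0.3455,-0.17],"turn": 0},
    {"claw": -1,"dp": [-0.108,-0.3455,-0.17],"turn": 0},
    {"claw": -1,"dp": [-0.108,-0.3455,-0.2],"turn": 0},
    {"claw": -1,"dp": [-0.108,-0.3455,-0.218],"turn": 0},
    {"claw": -1,"dp": [-0.108,-0.3455,-0.218],"turn": 0}
  ]
}}

```text
t: 2.9
ee_pos: [0.3919, -0.2935, 0.083]
ee_rot: [[-0.971, 0.239, -0.004], [0.239, 0.971, 0.004], [0.005, 0.003, -1.0]]
ft_force: [1.0, 0.2, -0.7]
finger_gap: 1.002
grasp_force: 0.0
```

```bash
python3 - <<'E'
from h import *
im,d,c=grab('scene');im2,_,c2=grab('top')
cv2.imwrite('pics/grasp.png',np.hstack([cv2.resize(im[95:195,190:290],None,fx=4,fy=4),cv2.resize(im2[150:250,280:380],None,fx=4,fy=4)]))
E
```

```text
(no output)
```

View pics/grasp.png

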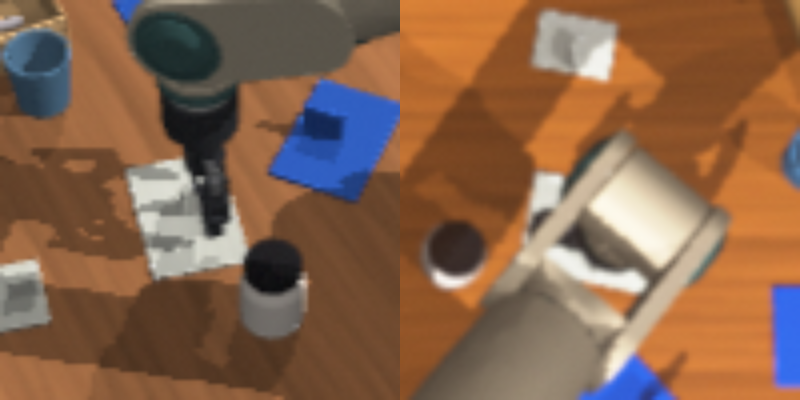

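The gripper straddles the seam, with the jar clear on the left. Closing.

Call:
{"op": "play_rows", "data": {
  "rows": [
    {"claw": 1,"dp": [0,0,0],"turn": 0},
    {"claw": 1,"dp": [0,0,0],"turn": 0},
    {"claw": 1,"dp": [0,0,0],"turn": 0},
    {"claw": 1,"dp": [0,0,0],"turn": 0},
    {"claw": 1,"dp": [0,0,0],"turn": 0},
    {"claw": 1,"dp": [0,0,0],"turn": 0},
    {"claw": 1,"dp": [0,0,0],"turn": 0},
    {"claw": 1,"dp": [0,0,0],"turn": 0},
    {"claw": 1,"dp": [0,0,0.02],"turn": 0},
    {"claw": 1,"dp": [0,0,0.06],"turn": 0},
    {"claw": 1,"dp": [0,0,0.1],"turn": 0},
    {"claw": 1,"dp": [0,0,0.14],"turn": 0},
    {"claw": 1,"dp": [0,0,0.14],"turn": 0}
  ],
  "newtons": 40
}}

```text
t: 4.3
ee_pos: [0.3937, -0.2972, 0.2318]
ee_rot: [[-0.971, 0.24, 0.008], [0.24, 0.971, -0.007], [-0.009, -0.005, -1.0]]
ft_force: [0.6, -0.0, -1.3]
finger_gap: 0.113
grasp_force: 39.2
```

Call:
{"op": "play_rows", "data": {
  "rows": [
    {"claw": 1,"dp": [0.093,0.4215,0],"turn": 0.313},
    {"claw": 1,"dp": [0.093,0.4215,0],"turn": 0.313},
    {"claw": 1,"dp": [0.093,0.4215,0],"turn": 0.313},
    {"claw": 1,"dp": [0.093,0.4215,0],"turn": 0.313},
    {"claw": 1,"dp": [0.093,0.4215,0],"turn": 0.313},
    {"claw": 1,"dp": [0.093,0.4215,0],"turn": 0.313},
    {"claw": 1,"dp": [0.093,0.4215,0],"turn": 0.313},
    {"claw": 1,"dp": [0.093,0.4215,0],"turn": 0.313},
    {"claw": 1,"dp": [0.093,0.4215,0],"turn": 0.313},
    {"claw": 1,"dp": [0.093,0.4215,-0.04],"turn": 0.313},
    {"claw": 1,"dp": [0.093,0.4215,-0.06],"turn": 0.313},
    {"claw": 1,"dp": [0.093,0.4215,-0.06],"turn": 0.313},
    {"claw": 1,"dp": [0.093,0.4215,-0.06],"turn": 0.313}
  ]
}}

```text
t: 5.6
ee_pos: [0.4852, 0.1254, 0.1656]
ee_rot: [[-0.998, -0.07, -0.001], [-0.07, 0.998, -0.0], [0.001, -0.0, -1.0]]
ft_force: [0.2, -0.5, -1.7]
finger_gap: 0.106
grasp_force: 39.5
```

```bash
python3 - <<'E'
from h import *
im,d,c=grab('scene');im2,_,c2=grab('top')
cv2.imwrite('pics/hover.png',np.hstack([cv2.resize(im[180:320,160:330],(486,400)),cv2.resize(im2[110:250,170:280],(314,400))]))
print(readout.get_state()['ee_pos'])
E
```

```text
[0.48596019 0.12541887 0.16728641]
```

View pics/hover.png

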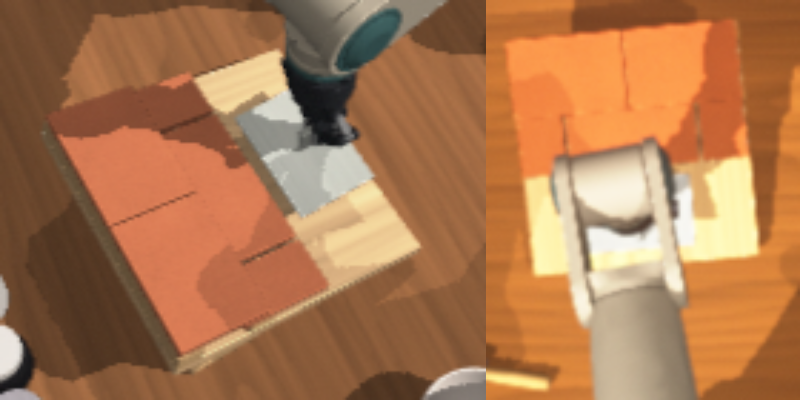

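The strip hangs level and square over the bare board, below the middle shingle. Now lowering gently so it pivots flat.

Call:
{"op": "play_rows", "data": {
  "rows": [
    {"claw": 1,"dp": [0,0,-0.015],"turn": 0},
    {"claw": 1,"dp": [0,0,-0.022],"turn": 0},
    {"claw": 1,"dp": [0,0,-0.027],"turn": 0},
    {"claw": 1,"dp": [0,0,-0.031],"turn": 0},
    {"claw": 1,"dp": [0,0,-0.034],"turn": 0},
    {"claw": 1,"dp": [0,0,-0.037],"turn": 0},
    {"claw": 1,"dp": [0,0,-0.039],"turn": 0},
    {"claw": 1,"dp": [0,0,-0.039],"turn": 0},
    {"claw": 1,"dp": [0,0,-0.039],"turn": 0}
  ]
}}

```text
t: 6.6
ee_pos: [0.4853, 0.1256, 0.1282]
ee_rot: [[-0.998, -0.07, 0.0], [-0.07, 0.998, 0.0], [-0.0, 0.0, -1.0]]
ft_force: [-6.7, -0.6, 4.2]
finger_gap: 0.111
grasp_force: 42.4
```

Call:
{"op": "play_rows", "data": {
  "rows": [
    {"claw": 1,"dp": [-0.004,0,-0.002],"turn": 0},
    {"claw": 1,"dp": [-0.004,0,-0.004],"turn": 0},
    {"claw": 1,"dp": [-0.004,0,-0.005],"turn": 0},
    {"claw": 1,"dp": [-0.004,0,-0.005],"turn": 0}
  ]
}}

```text
t: 7.0
ee_pos: [0.482, 0.1256, 0.1241]
ee_rot: [[-0.998, -0.07, 0.003], [-0.07, 0.998, 0.001], [-0.003, 0.0, -1.0]]
ft_force: [-6.2, -0.5, 11.6]
finger_gap: 0.109
grasp_force: 43.8
```

```bash
cat > strip.py <<'E'
from h import *
im,d,c=grab('scene');P=cloud(d,c);hsv=cv2.cvtColor(im,cv2.COLOR_BGR2HSV)
m=(hsv[...,1]<55)&(hsv[...,2]>80)&(P[...,0]>.38)&(P[...,0]<.62)&(P[...,1]>.02)&(P[...,1]<.25)&(P[...,2]<.11)&(P[...,2]>.02)
m=cv2.morphologyEx(m.astype(np.uint8),cv2.MORPH_OPEN,np.ones((2,2)))
k,l,st,_=cv2.connectedComponentsWithStats(m);i=1+st[1:,4].argmax();w=l==i
O=np.array([.5715,.132,.062]);a,b=.071,.26
X=np.array([np.cos(b)*np.cos(a),np.cos(b)*np.sin(a),np.sin(b)]);Y=np.array([-np.sin(a),np.cos(a),0]);Z=np.cross(X,Y)
R=np.array(c['R']);o=-R.T@np.array(c['t'])
def onb(u,v,h):
    D=ray(c,u,v,0)-o;t=((O-o)@Z+h)/(D@Z);q=o+t*D-O;return q@X,q@Y
cn=max(cv2.findContours(w.astype(np.uint8),0,1)[0],key=len)[:,0]
q=cv2.approxPolyDP(cn.reshape(-1,1,2),2.5,True)[:,0]
for p in q: print(p,np.round(onb(*p.astype(float),.004),4))
Q=(P[w]-O);B=np.c_[Q@X,Q@Y,Q@Z];s=B[:,2]<.02;B=B[s]
C=np.c_[B[:,:2],np.ones(len(B))];kk=np.linalg.lstsq(C,B[:,2],rcond=None)[0];print('n',len(B),'height fit (tilt x, tilt y, z0)',np.round(kk,4),'range',B.min(0).round(3),B.max(0).round(3))
rect=cv2.minAreaRect(np.array([onb(*p.astype(float),.004) for p in cn],np.float32)*1000);print(rect)
import sys;cv2.imwrite(f'pics/{sys.argv[1]}.png',cv2.resize(im[180:320,160:330],(729,600)))
print(readout.get_state()['ft_force'],readout.get_state()['ee_pos'])
E
python3 strip.py lay
```

```text
[261 218] [-0.0987 -0.0686]
[244 227] [-0.0215 -0.0596]
[267 259] [-0.0268  0.0799]
[288 247] [-0.1206  0.0718]
[281 238] [-0.1186  0.0315]
[269 236] [-0.0834  0.0072]
n 864 height fit (tilt x, tilt y, z0) [-0.0019 -0.0034  0.0032] range [-0.122 -0.071 -0.004] [-0.02  0.08  0.02]
((-70.72013854980469, 6.1125640869140625), (100.43122863769531, 149.27719116210938), 0.11852321773767471)
[-5.94433844 -1.3312156  11.93362059] [0.48199826 0.12562394 0.12415668]
```

View pics/lay.png

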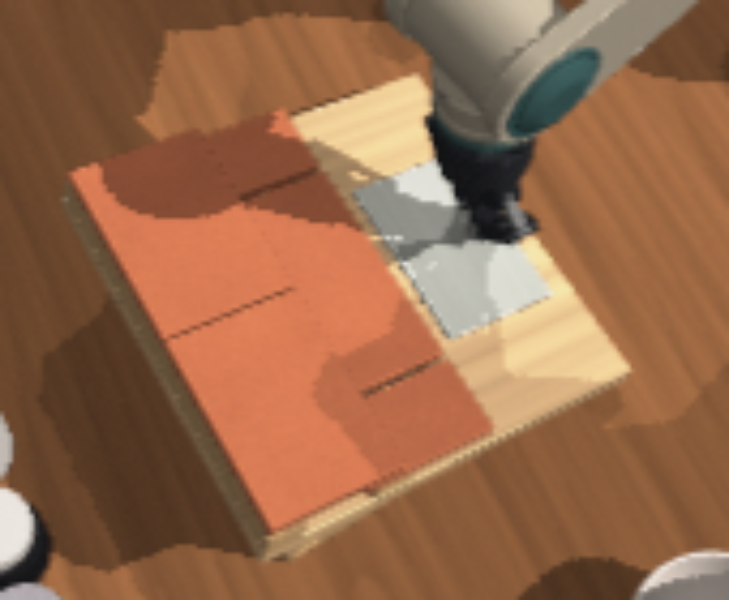

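The strip lies flat: tilt is −0.002 rad and its size measures 100×149 mm. Its upper edge is at board pixels (244,227)–(267,259), about 20 mm below the lip. Next I'll check the centring against the shingle gaps in the same view.

```bash
cat > ctr.py <<'E'
from h import *
import strip as s
f=lambda p:(160+(p[0]+.5)*170/729-.5,180+(p[1]+.5)*140/600-.5)
for n,p,h in [('gapR low',(318,170),.022),('gapL low',(440,357),.022),('lipR board',(290,112),.022),('lipL',(492,430),.022),('boardR low',(417,75),0),('boardL low',(630,370),0)]:
    print(n,np.round(s.onb(*f(p),h),4))
E
python3 ctr.py lay2 | tail -7
```

```text
[-5.89814629 -0.71599173 11.34972262] [0.48198485 0.12562595 0.1241171 ]
gapR low [ 0.005  -0.0918]
gapL low [0.0055 0.0919]
lipR board [-0.0028 -0.1511]
lipL [0.0027 0.1586]
boardR low [-0.139  -0.1582]
boardL low [-0.1395  0.1578]
```

```bash
cat >> ctr.py <<'E'
for p in [(355,192),(450,338),(551,295),(435,160)]: print(np.round(s.onb(*f(p),.004),4))
E
python3 ctr.py lay2 | tail -4
```

```text
[-0.0218 -0.0711]
[-0.0203  0.0748]
[-0.1175  0.0767]
[-0.1014 -0.0724]
```

Call:
{"op": "play_rows", "data": {
  "rows": [
    {"claw": 1,"dp": [0.004,0.0002,0.0022],"turn": 0},
    {"claw": 1,"dp": [0.008,0.0004,0.0033],"turn": 0},
    {"claw": 1,"dp": [0.012,0.0006,0.0043],"turn": 0},
    {"claw": 1,"dp": [0.016,0.0008,0.0054],"turn": 0},
    {"claw": 1,"dp": [0.02,0.001,0.0065],"turn": 0},
    {"claw": 1,"dp": [0.024,0.0012,0.0075],"turn": 0},
    {"claw": 1,"dp": [0.024,0.0012,0.0075],"turn": 0}
  ]
}}

```text
t: 7.85
ee_pos: [0.5053, 0.1269, 0.1304]
ee_rot: [[-0.998, -0.07, -0.0], [-0.07, 0.998, 0.0], [0.0, 0.0, -1.0]]
ft_force: [-6.5, -1.3, 6.6]
finger_gap: 0.111
grasp_force: 43.0
```

```bash
python3 strip.py slide1
```

```text
[241 226] [-0.0139 -0.0673]
[263 260] [-0.0124  0.0773]
[283 251] [-0.095   0.0775]
[276 240] [-0.0973  0.031 ]
[270 242] [-0.073   0.0291]
[263 238] [-0.0592  0.0055]
[256 221] [-0.0746 -0.0646]
n 728 height fit (tilt x, tilt y, z0) [-0.0033 -0.0028  0.0034] range [-0.097 -0.07  -0.004] [-0.01   0.079  0.019]
((-54.0806884765625, 5.7261505126953125), (86.12541961669922, 148.92181396484375), 0.3158053457736969)
[-5.97412943 -0.79643897  6.08857622] [0.5052492  0.12687322 0.13043644]
```

Call:
{"op": "play_rows", "data": {
  "rows": [
    {"claw": 1,"dp": [0.004,-0.0003,0.0009],"turn": 0},
    {"claw": 1,"dp": [0.008,-0.0006,0.0019],"turn": 0},
    {"claw": 1,"dp": [0.012,-0.0009,0.003],"turn": 0},
    {"claw": 1,"dp": [0.016,-0.0009,0.004],"turn": 0},
    {"claw": 1,"dp": [0.02,-0.0009,0.0051],"turn": 0},
    {"claw": 1,"dp": [0.024,-0.0009,0.0061],"turn": 0},
    {"claw": 1,"dp": [0.024,-0.0009,0.0061],"turn": 0}
  ]
}}

```text
t: 8.6
ee_pos: [0.5293, 0.126, 0.1367]
ee_rot: [[-0.998, -0.07, -0.0], [-0.07, 0.998, 0.0], [0.0, 0.0, -1.0]]
ft_force: [-6.2, -0.7, 7.5]
finger_gap: 0.107
grasp_force: 43.3
```

```bash
python3 strip.py slide2
```

```text
[241 225] [-0.016  -0.0709]
[262 259] [-0.0114  0.0728]
[276 254] [-0.0658  0.077 ]
[269 242] [-0.0698  0.0276]
[257 240] [-0.0354  0.0038]
[257 234] [-0.0485 -0.0167]
[249 223] [-0.0467 -0.0671]
n 467 height fit (tilt x, tilt y, z0) [0.0281 0.003  0.0046] range [-0.074 -0.074 -0.004] [-0.001  0.076  0.02 ]
((-40.70689392089844, 2.8104629516601562), (61.58232498168945, 149.80291748046875), 1.2099688053131104)
[-5.46399393 -0.56999504  6.08487892] [0.52928213 0.1259879  0.13665408]
```

View pics/slide2.png

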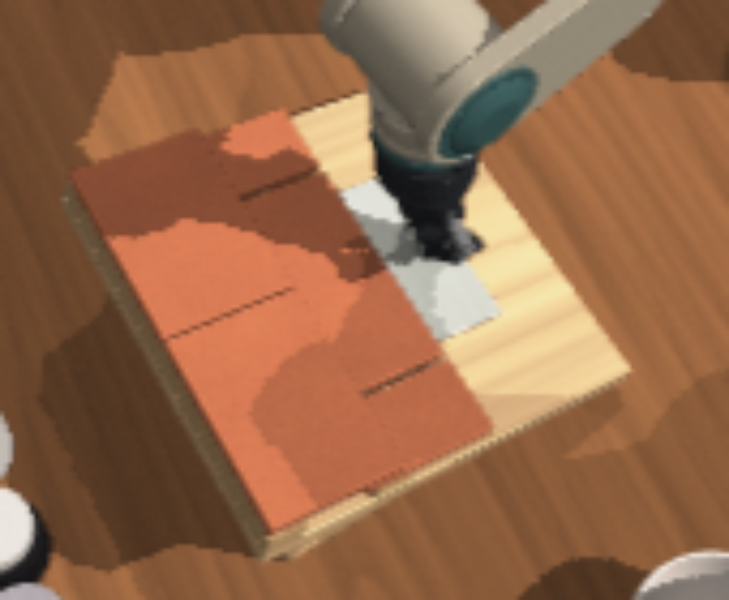

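The trailing edge is about 70 mm below the lip at crop (500,312), so about 30 mm is tucked. The shingle's gap lines haven't moved. Now setting the push.

Call:
{"op": "play_rows", "data": {
  "rows": [
    {"claw": 1,"dp": [0,0,-0.001],"turn": 0},
    {"claw": 1,"dp": [0,0,-0.0012],"turn": 0},
    {"claw": 1,"dp": [0,0,-0.0012],"turn": 0},
    {"claw": 1,"dp": [0,0,-0.0012],"turn": 0},
    {"claw": 1,"dp": [0,0,-0.0012],"turn": 0}
  ]
}}

```text
t: 9.15
ee_pos: [0.5293, 0.126, 0.1366]
ee_rot: [[-0.998, -0.07, 0.001], [-0.07, 0.998, 0.0], [-0.001, 0.0, -1.0]]
ft_force: [-9.8, -0.9, 13.2]
finger_gap: 0.11
grasp_force: 44.3
```

```bash
python3 - <<'E'
from h import *
for n in('scene','top'):
    im,d,c=grab(n);P=cloud(d,c);O=np.array([.5715,.132,.062]);a,b=.071,.26
    X=np.array([np.cos(b)*np.cos(a),np.cos(b)*np.sin(a),np.sin(b)]);Y=np.array([-np.sin(a),np.cos(a),0]);Z=np.cross(X,Y)
    hsv=cv2.cvtColor(im,cv2.COLOR_BGR2HSV)
    for D,t in((np.load(f'{n}0.npz')['d'],'before'),(d,'now')):
        B=cloud(D,c)-O;B=np.stack([B@X,B@Y,B@Z],-1)
        m=(B[...,0]>.008)&(B[...,0]<.07)&(B[...,2]<.05)
        mid=m&(np.abs(B[...,1])<.08);sid=m&(np.abs(B[...,1])>.1)&(np.abs(B[...,1])<.15)
        pl=(B[...,0]>-.06)&(B[...,0]<-.01)&(np.abs(B[...,1])>.045)&(np.abs(B[...,1])<.07)&(B[...,2]<.05)
        C=B[pl];k=np.linalg.lstsq(np.c_[C[:,:2],np.ones(len(C))],C[:,2],rcond=None)[0]
        print(n,t,'mid shingle',np.median(B[mid][:,2]).round(4),'sides',np.median(B[sid][:,2]).round(4),'plate z',np.median(C[:,2]).round(4),'tilt',k.round(3))
s=readout.get_state();print(s['t'],s['ft_force'],s['ee_pos'],s['grasp_force'])
E
```

```text
scene before mid shingle 0.0213 sides 0.0212 plate z -0.0013 tilt [ 0.004  0.003 -0.001]
scene now mid shingle 0.0212 sides 0.0211 plate z 0.0031 tilt [0.005 0.003 0.003]
top before mid shingle 0.0227 sides 0.0229 plate z 0.0011 tilt [0.002 0.015 0.001]
top now mid shingle 0.0232 sides 0.0232 plate z 0.0047 tilt [0.004 0.013 0.005]
9.25 [-10.21507492  -1.01497292  13.3756242 ] [0.52927854 0.12599189 0.13664553] 44.26710247993469
```

The plate is flat on the board and the shingle hasn't lifted. I'll ease the push to about 10 N.

Call:
{"op": "play_rows", "data": {
  "rows": [
    {"claw": 1,"dp": [-0.0002,0,0.0007],"turn": 0},
    {"claw": 1,"dp": [-0.0002,0,0.0007],"turn": 0},
    {"claw": 1,"dp": [-0.0002,0,0.0007],"turn": 0},
    {"claw": 1,"dp": [-0.0002,0,0.0007],"turn": 0},
    {"claw": 1,"dp": [-0.0002,0,0.0007],"turn": 0}
  ]
}}

```text
t: 9.75
ee_pos: [0.5293, 0.126, 0.1367]
ee_rot: [[-0.998, -0.07, 0.001], [-0.07, 0.998, 0.001], [-0.001, 0.0, -1.0]]
ft_force: [-5.6, -0.2, 7.8]
finger_gap: 0.111
grasp_force: 43.4
```

Call:
{"op": "play_rows", "data": {
  "rows": [
    {"claw": 1,"dp": [0,0,-0.0003],"turn": 0},
    {"claw": 1,"dp": [0,0,-0.0003],"turn": 0},
    {"claw": 1,"dp": [0,0,-0.0003],"turn": 0},
    {"claw": 1,"dp": [0,0,-0.0003],"turn": 0}
  ]
}}

```text
t: 10.15
ee_pos: [0.5292, 0.126, 0.1366]
ee_rot: [[-0.998, -0.07, 0.001], [-0.07, 0.998, 0.001], [-0.001, 0.0, -1.0]]
ft_force: [-7.4, -0.2, 11.4]
finger_gap: 0.109
grasp_force: 43.7
```

```bash
python3 - <<'E'
from h import *
s=readout.get_state();print(s['ft_force'],s['grasp_force']);print(arm.job_done())
E
```

```text
[-7.3502312  -0.17242991 11.41563548] 43.74477982521057
the job is handed in; nothing more can be done
None
```

The job is handed in at about 10 s: the strip is flat, square and within about 3 mm of centred, tucked about 30 mm under the unlifted shingle, and still gripped with a push of about 11 N vertical (13 N square to the board), a little over the 10 N asked.

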